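Hang the ear defenders over the bar

ROBOT

A 6-joint arm with a two-finger parallel gripper is mounted at the origin on a cart in front of the work surface, level with it; the furniture and walls round the work are solid. World frame = base frame: x ahead of the robot, y to its left, z up, the work surface at z = 0. Lengths are in m, angles in rad, forces in N, time in s.
With the tool pointing down it reaches from about 0.4 to 0.825 m from the base axis. Payload 7 kg.
Tool frame: the origin (TCP) lies between the finger pads; the fingertips stand arm.nose_length ahead of it and the grasp point (between the pads) is the TCP (arm.nose_length is the distance from the TCP to the fingertips, in m); x points along the fingers, z is the direction in which the jaws open and shut, and the axes are right-handed (so a half turn about x gives the same grasp; the last joint's range is limited). The gripper opens to 88 mm and grips with 3 to 60 N. Pads are 19 mm wide; open, the fingers measure 130 mm over their backs; the gripper's body (78 mm by 193 mm) begins 47 mm behind the grasp point.
Start: joints at [-1.04, 0.359, 0.012, 0, -1.224, -0.288], TCP at [0.162, -0.655, 0.246] pointing down, gripper open.
Joint ranges: [-3.07, 3.07], [-1.43, 2.12], [-1.02, 1.25], [-3.03, 1.67], [-3.05, -0], [-3.03, 3.03]. Speed limits (rad/s): [2.39, 2.39, 3.01, 3.14, 3.14, 3.14].

INTERFACE

Orientations are given as [roll, pitch, yaw] about the fixed x, y, z axes, in that order (R = Rz(yaw) Ry(pitch) Rx(roll)).
In Python, from station import arm, viewer, spotter gives the robot as it stands.
- The arm moves only by the shell command python3 -m handwheel 'ROWS' [FORCE]. ROWS is a JSON object of lists of equal length, an entry for each row: "gripper": the gripper command: -1 is shut, 1 is fully open, values between are in proportion; "travel": the shift along the world's x, y, z each as a share of 500 mm, from -1 to 1, a list of three; "spin": the turn about the world's z as a share of 45 degrees, from -1 to 1. A call has 1 to 20 rows; each row is the pose to reach, as a shift and turn from the pose commanded when the call began; what a row does not reach only later rows make up. A row lasts 1/10 s, in which the tool goes at most 50 mm and 8.59 degrees, less where a joint would pass 70% of its speed; a pose out of reach is approached as far as the arm can. A call with a number of a shift or a turn outside -1 to 1 is refused whole. A call with a gripper value outside its range is refused whole. The fingers move at their own pace and stop on an object; FORCE is the grip in N (left out, the last holds). Time passes only in rows, so rows that repeat a pose let the fingers close. It gives the time, the measured TCP pose, the force and the opening at its end, in the units of the state.
- arm.get_state(): the state, without advancing time (a new reading comes with each control period).
- viewer.grab_frame(name): name is "scene" or "top"; returns a dict with "pixels" (420x560x3 uint8, blue, green, red), "fx", "fy", "cx", "cy" (pixels), "eye" and "attitude" of the camera in the world. Camera axes: x right, y down, z forward; pixel columns grow to the right and rows downward; lengths in m; the calibration is good to about 2 mm. A picture is of the moment at which its call begins. There is no depth.
- arm.job_done(): hands the job in, once; it reports no verdict.
Trained networks look in the newest picture that a camera, given by its name, has taken for a name from the list of things; names that differ only in an ending like _2 or _b are one class to them, and where a whole thing is asked for, a point or a joint stands for the part that bears it (a point fixed in the world has none). Each returns a list of dicts, best first, with "conf" (0 to 1); they miss things now and then, are a little off and sometimes report something else, mostly with a low value. They report only what shows in the picture. A call takes as long as a camera call.
- spotter.spot_in(camera, label): "rect" ([left, top, right, bottom] in pixels, round what is visible of it).
- spotter.tip_of(camera, label): "at" ([column, row] in pixels: a listed point, or the origin of a listed thing).
The state is a dict: "t": time; "q": joint angles; "qd": joint speeds; "joint_efforts": joint torques, N m; "eef_pos": TCP position; "ee_rot": TCP orientation; "force": force on the tool from outside, world axes, zero at the start; "moment": the same for the moment, N m; "width": finger opening in m.
Only numpy, scipy, OpenCV 4.12 (cv2) and the standard library are available. Lean on these libraries where they do the work, as an engineer would, in place of code of your own. Each camera call takes 0.05 s, during which the arm holds its last target.

TASK

Put the ear defenders away on the bar stand. First stand them upright on the lower ends of their ear cups on the bench, headband on top, and let go; then take them again by the headband and hang them over the bar, the headband resting square across the middle of the bar with one ear cup hanging on each side, and leave them hanging still. Do not disturb the other things on the bench.

Things in the scene. Friction and masses are not known exactly. Their poses are not given: they have to be found in the camera images.
- ear_defenders: rigid pair of ear defenders, 0.22 kg, lying flat: two grey box-like ear cups on an arched steel headband with black padded crown. Origin under its middle, on the bench. Axes: +x from cups to crown (up when standing or hanging), y ear to ear, z across the band (up as it lies). Cups: x -75 to 5, |y| 27 to 78, z 0 to 80 mm. Standing height 155 mm. Centre of mass near x -25, y 0, z 40 mm
- band_crown (a point): middle of the inner (under) face of the padded crown, 137 mm above the cups' lower ends; this face rests on the bar. Axes as the ear defenders'. Here the band is 18 mm thick (x 62 to 80 mm of the body), 24 mm wide (body z 28 to 52), straight for 20 mm along y; elsewhere it is 6 mm thick, an arch of 70 mm outer radius about body x = 10 mm
- cup_ends (a point): point midway between the cups' lower ends, at half width. Axes as the ear defenders'. The ends (body x -75 mm) are flat, 80 x 36 mm each, and stand firmly. Tipped up from lying by less than about 45 deg they fall back flat, by over 55 deg they rock upright by themselves. Bench x 0.42 to 0.59, y -0.34 to -0.06 m holds nothing else
- bar_stand: fixed steel stand with a horizontal round bar; origin on the bench under the middle of the bar. The bar lies along its own y axis, 25 mm in diameter, its top 160 mm above the bench, 200 mm free between two upright posts 26 mm wide that end level with the bar's top; each post has a flat foot 120 x 34 x 8 mm. The bench under the bar is free
- bar_top (a point): middle of the bar's length on top of the bar, 160 mm above the bench; own y axis along the bar, z up
- tape_roll: roll of tape, 64 mm across, 20 mm high, a loose bystander to be left alone; origin under its centre, z up
- usb_reader: black hand-held reader, 95x60x22 mm, a loose bystander to be left alone; origin under its centre, z up
- bit_block: wooden bit block, 40x90x47 mm, a loose bystander to be left alone; origin under its centre, z up
- tape_measure: tape measure, 35x73x58 mm, a loose bystander to be left alone; origin under its centre, z up

How it is judged:
On the way, in this order (a step that is already met when the one before it is completed fails the run):
1. the ear defenders stand upright on their cup ends on the bench, headband on top, let go and still (angle between ear_defenders's own x axis and vertical below 0.12 rad and height (world z) of cup_ends below 0.008 m and contact force between each of the arm, the fingers and ear_defenders below 0.05 N and linear speed of ear_defenders below 0.03 m/s and angular speed of ear_defenders below 0.3 rad/s), for 0.2 s.
2. the robot has taken them by the headband and lifted them well clear of the bench (contact force between the fingers and ear_defenders above 1 N and height (world z) of cup_ends above 0.05 m), for 0.1 s.
At the end, for the whole second after the job is handed in: The ear defenders hang on the bar, let go and still: crown face within 20 mm of the bar's line across it, 35 mm of its middle along it and -8 to +12 mm of its top in height; upright within 0.3 rad; their z axis along the bar (either way round) within 0.3 rad; no bystander moved over 20 mm (x of band_crown in the frame of bar_top between -0.02 and 0.02 m and y of band_crown in the frame of bar_top between -0.035 and 0.035 m and z of band_crown in the frame of bar_top between -0.008 and 0.012 m and angle between ear_defenders's own x axis and vertical below 0.3 rad and angle between the z axis of ear_defenders and the y axis of bar_stand, either way round below 0.3 rad and contact force between ear_defenders and bar_stand above 0.5 N and contact force between each of the arm, the fingers and ear_defenders below 0.05 N and linear speed of ear_defenders below 0.03 m/s and angular speed of ear_defenders below 0.3 rad/s); the robot touches nothing.
It fails at once if a bystander is moved by more than 20 mm (distance of any of tape_roll, usb_reader, bit_block, tape_measure from where it was at the start of the episode above 0.02 m).
It also fails if it takes over 64 s, if anything falls off the work surface, if the arm or the gripper's body presses on something with over 40 N, if the wrist force passes 120 N, or if a joint passes its speed limit or range.

## Working session

There is one attempt and no reset: what is moved stays moved. The work goes in short steps, Python scripts to look and compute and a shell command to move; the robot and the scene stay as the last step left them, time stands still between calls to the robot, and variables do not carry over. Pictures are saved under pics/ and viewed, and the job is handed in when it is done.

```bash
ls; mkdir -p pics
cat > h.py <<'E'
import numpy as np,cv2
from station import arm,viewer,spotter
def grab(cam,fn=None):
    f=viewer.grab_frame(cam)
    if fn: cv2.imwrite('pics/'+fn,f['pixels'])
    return f
def ray(f,px):
    a=f['attitude']; 
    from scipy.spatial.transform import Rotation as R
    A=np.array(a)
    M=A if A.shape==(3,3) else R.from_euler('xyz',A).as_matrix()
    d=M@np.array([(px[0]-f['cx'])/f['fx'],(px[1]-f['cy'])/f['fy'],1.0]); return np.array(f['eye']),d,M
def at(f,px,z=0):
    e,d,_=ray(f,px); return e+d*(z-e[2])/d[2]
def proj(f,p):
    e,_,M=ray(f,(0,0)); c=M.T@(np.array(p)-e); return np.array([c[0]/c[2]*f['fx']+f['cx'],c[1]/c[2]*f['fy']+f['cy']])
E
python3 - <<'E'
from h import *
s=arm.get_state();print({k:np.round(v,3) for k,v in s.items()},arm.nose_length)
for c in ('top','scene'):
    f=grab(c,c+'0.png');print(c,{k:f[k] for k in f if k!='pixels'})
    for n in ['ear_defenders','band_crown','cup_ends','bar_stand','bar_top','tape_roll','usb_reader','bit_block','tape_measure']:
        t=spotter.tip_of(c,n)[:2];r=spotter.spot_in(c,n)[:1] if n not in('bar_top',) else []
        print(n,[(np.round(x['at']),round(x['conf'],2),np.round(at(f,x['at'],.16 if n=='bar_top' else 0.04 if n in('band_crown','cup_ends') else 0),3)) for x in t],[(np.round(x['rect']),round(x['conf'],2)) for x in r])
E
```

```text
pics
{'t': np.float64(0.0), 'q': array([-1.04 ,  0.359,  0.011, -0.   , -1.224, -0.288]), 'qd': array([-0.001, -0.   , -0.001, -0.002, -0.   ,  0.001]), 'joint_efforts': array([ 1.0000e-03, -5.8272e+01,  2.9305e+01,  6.9970e+00,  7.0000e-03,
       -0.0000e+00]), 'eef_pos': array([ 0.162, -0.655,  0.245]), 'ee_rot': array([0.087, 1.569, 1.9  ]), 'force': array([0.14, 0.43, 0.83]), 'moment': array([ 0.016,  0.046, -0.015]), 'width': np.float64(0.087)} 0.019
top {'fx': 454.5028435611725, 'fy': 454.5028435611725, 'cx': 276.2910911980752, 'cy': 206.54226672519272, 'eye': array([ 0.38442734, -0.02283916,  1.26922373]), 'attitude': array([-3.02876535,  0.01129898, -1.58336233])}
ear_defenders [(array([354., 236.]), 0.6, array([ 0.442, -0.225,  0.   ]))] [(array([328., 208., 387., 272.]), 0.88)]
band_crown [(array([333., 240.]), 0.93, array([ 0.432, -0.164,  0.04 ])), (array([384., 241.]), 0.75, array([ 0.427, -0.3  ,  0.04 ]))] [(array([326., 207., 389., 270.]), 0.91)]
cup_ends [(array([382., 239.]), 0.57, array([ 0.431, -0.295,  0.04 ]))] [(array([326., 210., 388., 266.]), 0.62)]
bar_stan
[... 1333 characters left out ...]
 0.04 ]))] [(array([328., 171., 386., 231.]), 0.64)]
bar_stand [] [(array([129., 196., 240., 279.]), 0.89)]
bar_top [(array([179., 207.]), 0.79, array([0.61 , 0.178, 0.16 ])), (array([376., 196.]), 0.2, array([ 0.36 , -0.189,  0.16 ]))] []
tape_roll [(array([262., 228.]), 0.89, array([ 0.556, -0.008,  0.   ]))] [(array([250., 216., 276., 241.]), 0.86)]
usb_reader [(array([306., 263.]), 0.9, array([ 0.4  , -0.024,  0.   ])), (array([341., 218.]), 0.32, array([ 0.452, -0.19 ,  0.   ]))] [(array([286., 244., 330., 278.]), 0.61)]
bit_block [(array([218., 339.]), 0.86, array([0.369, 0.255, 0.   ]))] [(array([197., 320., 241., 362.]), 0.9)]
tape_measure [] [(array([163., 294., 196., 326.]), 0.63)]
```

Run:
```python
import cv2
for c,(a,b,d,e) in {'top':(140,130,410,290),'scene':(110,140,410,370)}.items():
    im=cv2.imread(f'pics/{c}0.png');s=800/(d-a) if (e-b)*800/(d-a)<600 else 600/(e-b)
    cv2.imwrite(f'pics/{c}0z.png',cv2.resize(im[b:e,a:d],None,fx=s,fy=s,interpolation=2))
```

```text
(no output)
```

View pics/top0z.png

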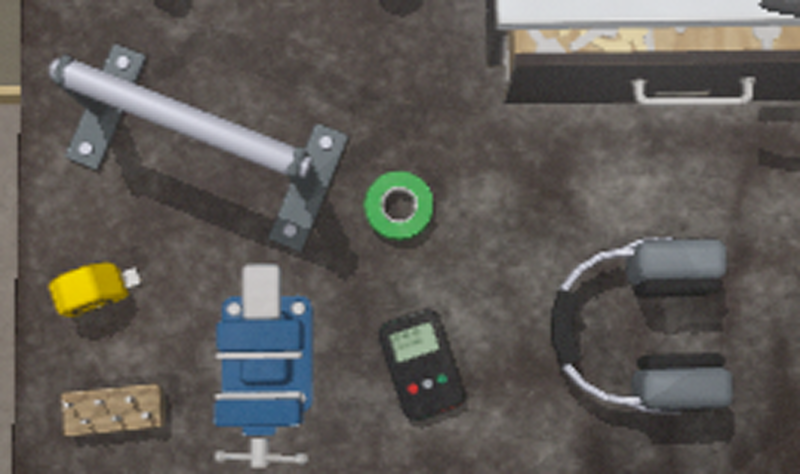

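View pics/scene0z.png

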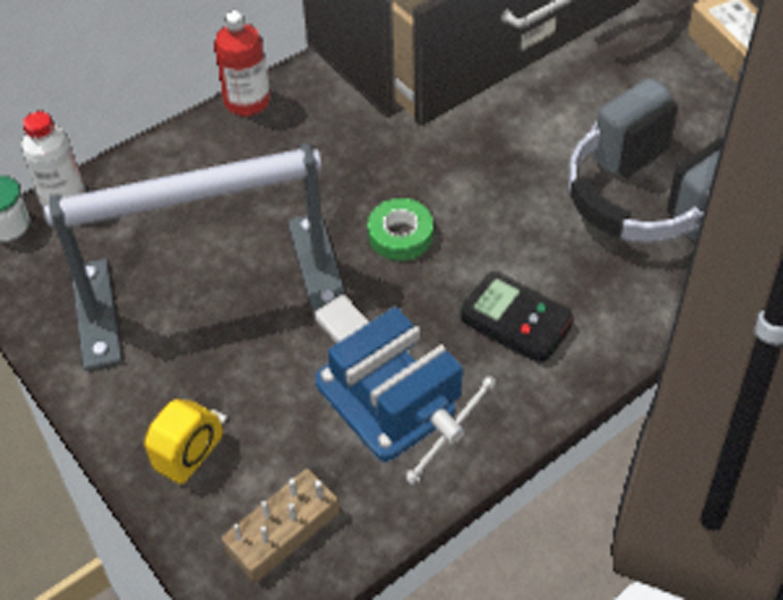

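The top view shows the ear defenders lying with the crown towards +y (crown near px 333,240 and cup ends near 382,239). The bar runs from about (160,153) to (241,185). The tape roll, reader, tape measure, bit block and vise sit in between.

Next I'll fit the poses with overlays.

```bash
cat > fit.py <<'E'
from h import *
def body(x,y,th,P):
    c,s=np.cos(th),np.sin(th); P=np.array(P,float)
    return np.c_[x+c*P[:,0]-s*P[:,1], y+s*P[:,0]+c*P[:,1], P[:,2]]
cups=[[(a,b,c) for a in(-.075,.005) for b in(sg*.027,sg*.078) for c in(0,.08)] for sg in(1,-1)]
ar=[(.010+.07*np.cos(t),.07*np.sin(t),z) for z in(.028,.052) for t in np.linspace(-1.5,1.5,30)]
E
python3 - <<'E'
from fit import *
from scipy.spatial.transform import Rotation as R
s=arm.get_state();M=R.from_euler('xyz',s['ee_rot']).as_matrix();print(np.round(M,3))
L=.0525+.137-.0 
ims=[]
x,y,th=.4295,-.222,np.radians(87.7)
for c in('top','scene'):
    f=grab(c);im=cv2.resize(f['pixels'],None,fx=4,fy=4,interpolation=2)
    pts=np.vstack([body(x,y,th,q) for q in cups]+[body(x,y,th,ar)])
    for p in pts: 
        u=proj(f,p)*4+1.5; cv2.circle(im,tuple(int(v) for v in u),2,(0,0,255),-1)
    u=proj(f,body(x,y,th,[(.0,0,.04)])[0])*4
    a,b=int(u[0]),int(u[1]); ims.append(im[b-190:b+190,a-190:a+190])
    if c=='top': 
        A=at(f,(160.2,153),.16);B=at(f,(241,185),.16);print(A,B,(A+B)/2,np.degrees(np.arctan2(*(A-B)[1::-1])))
cv2.imwrite('pics/ov.png',np.hstack(ims))
E
```

```text
[[ 0.    -0.971 -0.24 ]
 [ 0.    -0.24   0.971]
 [-1.    -0.     0.   ]]
[0.64881434 0.27627943 0.16      ] [0.56505892 0.0746688  0.16      ] [0.60693663 0.17547412 0.16      ] 67.44045950955119
```

View pics/ov.png

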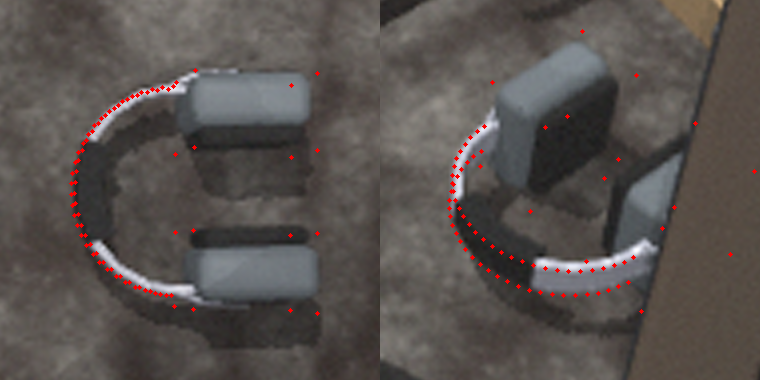

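```bash
python3 -m handwheel '{"gripper":[1,1,1,1,1,1,1,1,1,1,1,1,1,1],"travel":[[0.54,0.98,-0.14],[0.54,0.98,-0.14],[0.54,0.98,-0.14],[0.54,0.98,-0.14],[0.54,0.98,-0.14],[0.54,0.98,-0.14],[0.54,0.98,-0.14],[0.54,0.98,-0.14],[0.54,0.98,-0.14],[0.54,0.98,-0.14],[0.54,0.98,-0.14],[0.54,0.98,-0.14],[0.54,0.98,-0.14],[0.54,0.98,-0.14]],"spin":[-0.3,-0.3,-0.3,-0.3,-0.3,-0.3,-0.3,-0.3,-0.3,-0.3,-0.3,-0.3,-0.3,-0.3]}' 5
cat > ov.py <<'E'
from fit import *
import sys
x,y,th=float(sys.argv[1]),float(sys.argv[2]),np.radians(float(sys.argv[3]))
ims=[]
for c in('top','scene'):
    f=grab(c);im=cv2.resize(f['pixels'],None,fx=4,fy=4,interpolation=2)
    pts=np.vstack([body(x,y,th,q) for q in cups]+[body(x,y,th,ar)])
    for p in pts: 
        u=proj(f,p)*4+1.5; cv2.circle(im,tuple(int(v) for v in u),2,(0,0,255),-1)
    u=proj(f,body(x,y,th,[(.0,0,.04)])[0])*4
    a,b=int(u[0]),int(u[1]); ims.append(im[b-190:b+190,a-190:a+190])
cv2.imwrite('pics/'+sys.argv[4],np.hstack(ims))
print(np.round(arm.get_state()['eef_pos'],4))
E
python3 ov.py .432 -.222 90.4 ov1.png
```

```text
t: 3.3
eef_pos: [0.4321, -0.1652, 0.1756]
ee_rot: [1.783, 1.571, -2.921]
force: [-1.0, -0.6, 0.0]
width: 0.0877
[ 0.4318 -0.166   0.1757]
```

View pics/ov1.png

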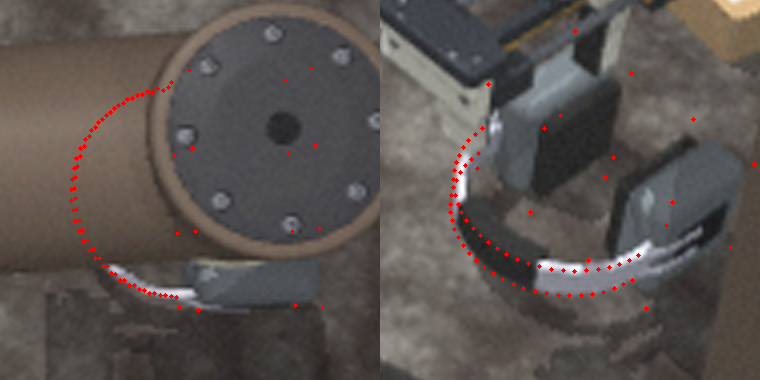

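```bash
python3 -m handwheel '{"gripper":[0.1,0.1,0.1,0.1,0.1,0.1,0.1],"travel":[[0,0.03,-0.12],[0,0.03,-0.15],[0,0.03,-0.2],[0,0.03,-0.25],[0,0.03,-0.268],[0,0.03,-0.268],[0,0.03,-0.268]],"spin":[0,0,0,0,0,0,0]}' 5
python3 - <<'E'
from h import *
from scipy.spatial.transform import Rotation as R
s=arm.get_state();print(np.round(R.from_euler('xyz',s['ee_rot']).as_matrix()[:,2],3),s['eef_pos'],s['width'],s['force'])
f=grab('scene');im=f['pixels'][150:270,280:420];cv2.imwrite('pics/s2.png',cv2.resize(im,None,fx=5,fy=5,interpolation=2))
E
```

```text
t: 4.1
eef_pos: [0.4327, -0.1507, 0.0423]
ee_rot: [-1.77, 1.57, -0.192]
force: [0.5, -0.7, 0.2]
width: 0.0481
[-0.006  1.    -0.   ] [ 0.4327125  -0.15071564  0.04233556] 0.04808626126614815 [ 0.53150721 -0.68379845  0.24665708]
```

View pics/s2.png

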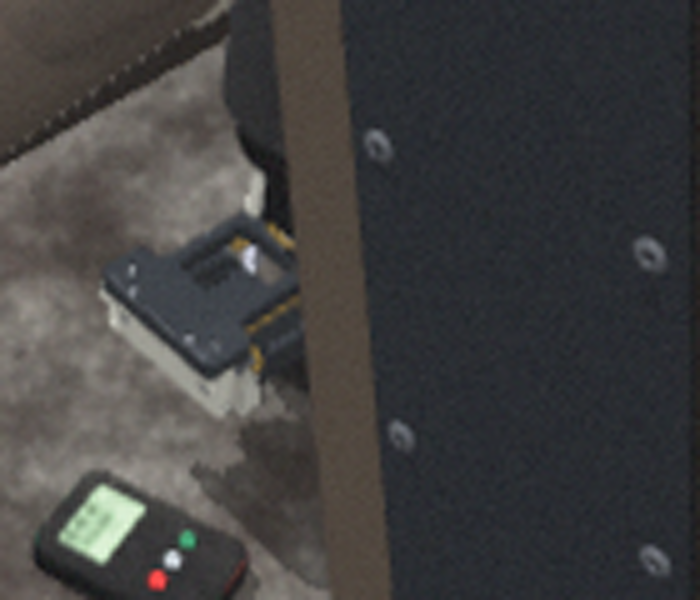

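The arm hides the crown here: the picture shows only the gripper around (330,210), with the reader clear of it. I'll close lightly and check the width, which should be about 18 mm.

```bash
python3 -m handwheel '{"gripper":[-1,-1,-1,-1,-1,-1,-1,-1],"travel":[[0,0,0],[0,0,0],[0,0,0],[0,0,0],[0,0,0],[0,0,0],[0,0,0],[0,0,0]],"spin":[0,0,0,0,0,0,0,0]}' 5
```

```text
t: 4.95
eef_pos: [0.4324, -0.1501, 0.0416]
ee_rot: [-1.032, 1.571, 0.546]
force: [-0.6, 2.3, 3.2]
width: 0.0188
```

```bash
python3 -m handwheel '{"gripper":[-1,-1,-1,-1,-1,-1,-1,-1],"travel":[[0,-0.0,0.02],[0,0,0.04],[0,0,0.06],[0,0,0.08],[0,0,0.1],[0,0,0.12],[0,0,0.12],[0,0,0.12]],"spin":[0,0,0,0,0,0,0,0]}' 5
python3 - <<'E'
from h import *
for c in('scene','top'):
    f=grab(c);im=f['pixels'][150:290,280:420];cv2.imwrite(f'pics/{c}3.png',cv2.resize(im,None,fx=4,fy=4,interpolation=2))
E
```

```text
t: 5.75
eef_pos: [0.4326, -0.1501, 0.1019]
ee_rot: [-1.427, 1.57, 0.151]
force: [0.2, 1.0, 0.2]
width: 0.0256
```

View pics/scene3.png

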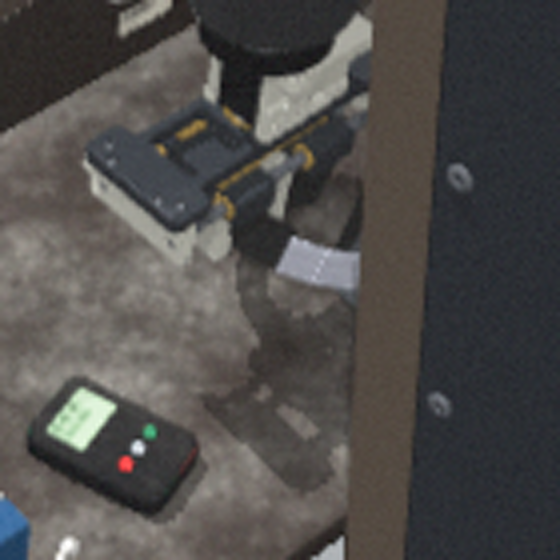

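View pics/top3.png

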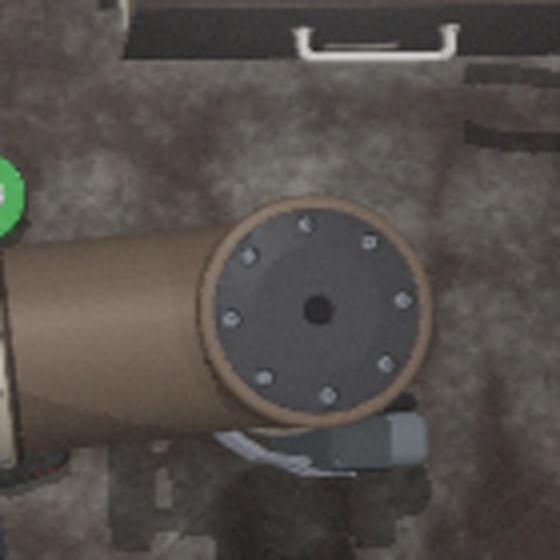

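```bash
python3 -m handwheel '{"gripper":[-1,-1,-1,-1,-1,-1,-1,-1],"travel":[[0,-0.01,0.02],[0,-0.02,0.04],[0,-0.04,0.06],[0,-0.06,0.08],[0,-0.08,0.09],[0,-0.1,0.1],[0,-0.1,0.1],[0,-0.1,0.1]],"spin":[0,0,0,0,0,0,0,0]}' 5
python3 - <<'E'
from h import *
for c in('scene','top'):
    f=grab(c);im=f['pixels'][150:290,280:420];cv2.imwrite(f'pics/{c}4.png',cv2.resize(im,None,fx=4,fy=4,interpolation=2))
E
```

```text
t: 6.65
eef_pos: [0.4328, -0.2006, 0.152]
ee_rot: [-1.674, 1.569, -0.097]
force: [0.7, 1.7, 5.5]
width: 0.0286
```

View pics/scene4.png

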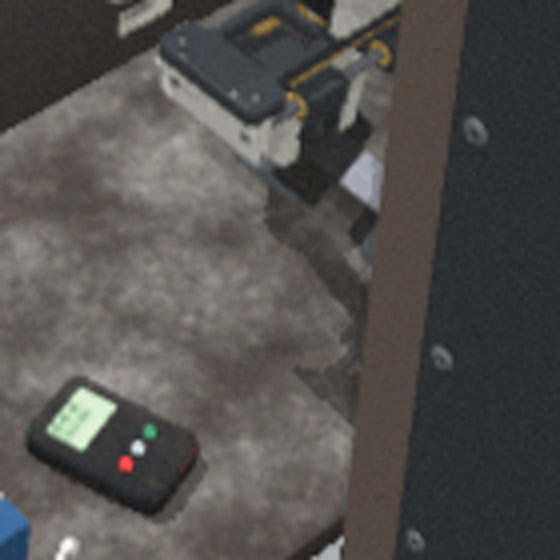

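View pics/top4.png

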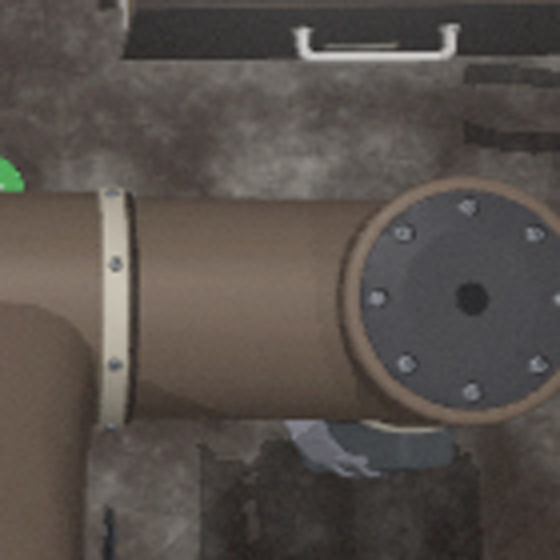

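```bash
python3 -m handwheel '{"gripper":[-1,-1,-1,-1,-1,-1,-1,-1],"travel":[[0,-0.01,0.02],[0,-0.02,0.04],[0,-0.03,0.06],[0,-0.04,0.08],[0,-0.04,0.1],[0,-0.04,0.1],[0,-0.04,0.1],[0,-0.04,0.1]],"spin":[0,0,0,0,0,0,0,0]}' 5
python3 - <<'E'
from h import *
for c in('scene','top'):
    f=grab(c);im=f['pixels'][130:270,290:430];cv2.imwrite(f'pics/{c}5.png',cv2.resize(im,None,fx=4,fy=4,interpolation=2))
E
```

```text
t: 7.55
eef_pos: [0.4319, -0.22, 0.2011]
ee_rot: [1.209, 1.57, 2.787]
force: [0.8, -0.2, -1.2]
width: 0.0237
```

View pics/scene5.png

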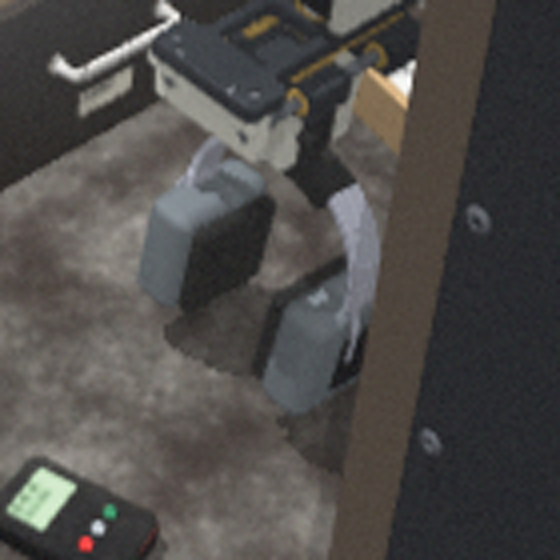

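View pics/top5.png

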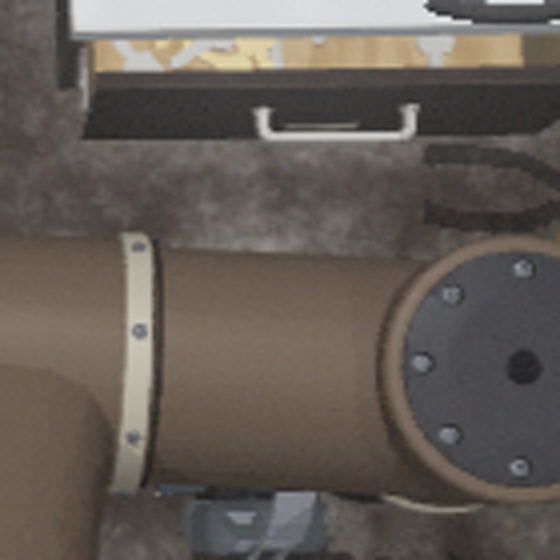

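The scene picture shows the ear defenders hanging upright. The cups are at about (345,185) and (370,215), clear of the bench, and the width is 23.7 mm, which matches the band. I'll lower them in small steps and watch the force.

```bash
python3 -m handwheel '{"gripper":[-1,-1,-1,-1,-1,-1,-1,-1],"travel":[[0,0,0],[0,0,-0.02],[0,0,-0.04],[0,0,-0.06],[0,0,-0.07],[0,0,-0.07],[0,0,-0.07],[0,0,-0.07]],"spin":[0,0,0,0,0,0,0,0]}' 8
python3 - <<'E'
from h import *
for c in('scene',):
    f=grab(c);im=f['pixels'][130:270,290:430];cv2.imwrite(f'pics/{c}6.png',cv2.resize(im,None,fx=4,fy=4,interpolation=2))
    for n in('cup_ends','band_crown'): print(n,spotter.tip_of(c,n)[:2])
E
```

```text
t: 8.45
eef_pos: [0.4322, -0.2202, 0.1661]
ee_rot: [1.604, 1.57, -3.102]
force: [0.7, 0.0, -1.0]
width: 0.0244
cup_ends [{'at': [349.5, 218.6], 'conf': 0.76}]
band_crown [{'at': [362.3, 178.8], 'conf': 0.77}]
```

View pics/scene6.png

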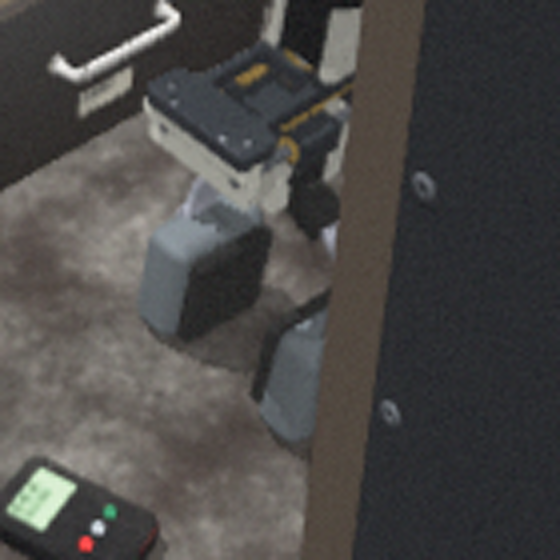

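```bash
python3 -m handwheel '{"gripper":[-1,-1,-1,-1,-1],"travel":[[0,0,-0.005],[0,0,-0.01],[0,0,-0.015],[0,0,-0.015],[0,0,-0.015]],"spin":[0,0,0,0,0]}' 8
python3 - <<'E'
from h import *
f=grab('scene')
for z in(0,.01,.02): print(z,proj(f,(.432,-.22,z)))
print(spotter.tip_of('scene','cup_ends')[:1])
E
python3 -m handwheel '{"gripper":[-1,-1,-1,-1,-1],"travel":[[0,0,-0.005],[0,0,-0.01],[0,0,-0.015],[0,0,-0.015],[0,0,-0.015]],"spin":[0,0,0,0,0]}' 8
```

```text
t: 9.1
eef_pos: [0.4334, -0.2202, 0.1602]
ee_rot: [-1.75, 1.568, -0.172]
force: [0.1, 2.8, 8.5]
width: 0.0249
0 [354.70222711 217.13071214]
0.01 [355.17481694 214.63727086]
0.02 [355.65308517 212.1138696 ]
[{'at': [350.9, 219.0], 'conf': 0.7}]
t: 9.7
eef_pos: [0.4337, -0.2202, 0.1527]
ee_rot: [-1.737, 1.568, -0.158]
force: [0.2, 3.2, 7.9]
width: 0.025
```

```bash
python3 -m handwheel '{"gripper":[-0.2,-0.2,-0.2,-0.2,-0.2,-0.2],"travel":[[0,0,0],[0,0,0],[0,0,0],[0,0,0],[0,0,0],[0,0,0]],"spin":[0,0,0,0,0,0]}' 8
python3 - <<'E'
from h import *
for c in('scene','top'):
    f=grab(c);im=f['pixels'][130:270,290:430];cv2.imwrite(f'pics/{c}7.png',cv2.resize(im,None,fx=4,fy=4,interpolation=2))
    for n in('cup_ends','band_crown'): print(n,spotter.tip_of(c,n)[:1])
E
```

```text
t: 10.3
eef_pos: [0.432, -0.2202, 0.1514]
ee_rot: [1.451, 1.57, 3.029]
force: [-0.3, 0.4, -1.1]
width: 0.035
cup_ends [{'at': [351.0, 220.9], 'conf': 0.62}]
band_crown [{'at': [362.0, 179.0], 'conf': 0.89}]
cup_ends [{'at': [348.4, 242.4], 'conf': 0.55}]
band_crown []
```

View pics/scene7.png

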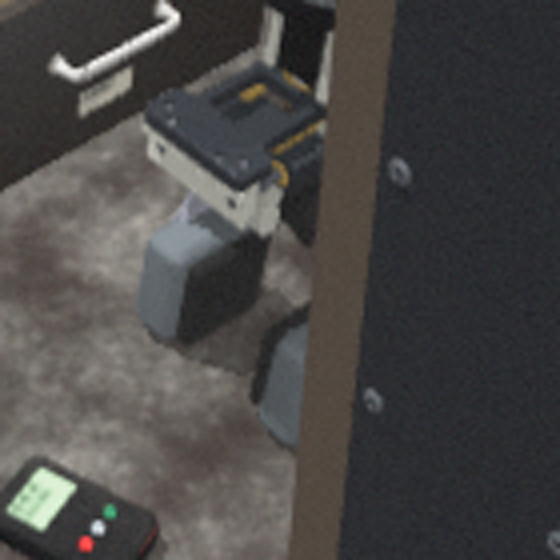

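```bash
python3 -m handwheel '{"gripper":[0.2,0.2,0.2,0.2,0.2,0.2,0.2,0.2,0.2,0.2,0.2,0.2,0.2,0.2],"travel":[[0,0,0],[0,0,0],[0,0,0.1],[0,0,0.2],[0,-0.1,0.25],[0,-0.2,0.25],[0,-0.3,0.25],[0,-0.4,0.25],[0,-0.5,0.25],[0,-0.6,0.25],[0,-0.6,0.25],[0,-0.6,0.25],[0,-0.6,0.25],[0,-0.6,0.25]],"spin":[0,0,0,0,0,0,0,0,0,0,0,0,0,0]}' 8
python3 - <<'E'
from h import *
for c in('scene','top'):
    f=grab(c);im=f['pixels'][130:290,280:420];cv2.imwrite(f'pics/{c}8.png',cv2.resize(im,None,fx=3.6,fy=3.6,interpolation=2))
    for n,z in(('cup_ends',0),('band_crown',.137)): print(c,n,[(x['at'],x['conf'],at(f,x['at'],z)) for x in spotter.tip_of(c,n)[:1]])
E
```

```text
t: 12.0
eef_pos: [0.4326, -0.519, 0.2772]
ee_rot: [-2.052, 1.57, -0.473]
force: [-1.0, 0.5, 0.8]
width: 0.0526
scene cup_ends [([349.9, 222.8], 0.98, array([ 4.25925967e-01, -1.96335569e-01, -1.11022302e-16]))]
scene band_crown [([359.3, 182.9], 0.93, array([ 0.42904019, -0.20876818,  0.137     ]))]
top cup_ends [([347.8, 239.1], 0.66, array([ 0.43448168, -0.20816566,  0.        ]))]
top band_crown []
```

View pics/scene8.png

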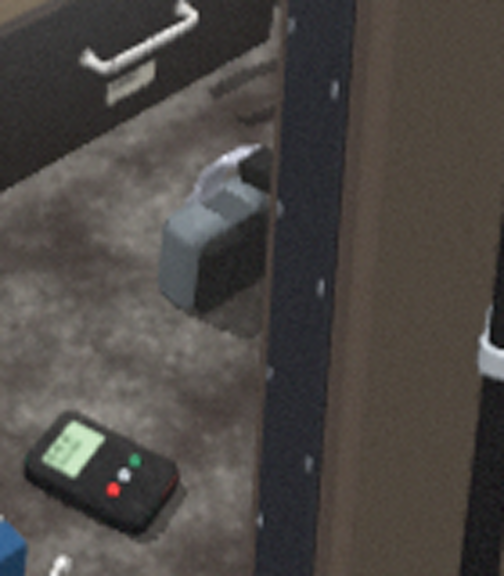

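View pics/top8.png

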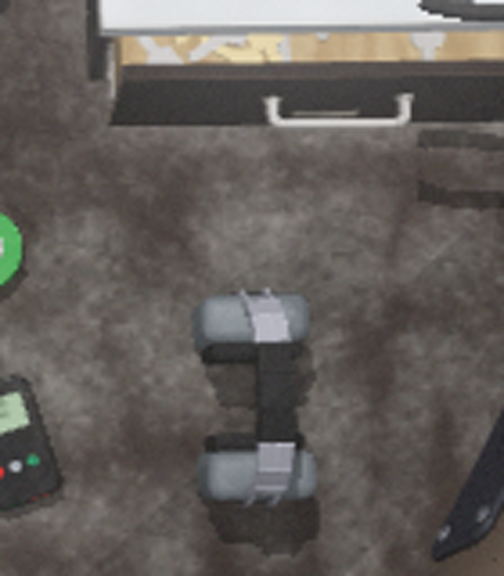

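Run:
```python
from h import *
f=grab('top')
T=lambda u,v:(280+(u+.5)/3.6-.5,130+(v+.5)/3.6-.5)
print('crown',at(f,T(276,395),.155))
print(at(f,T(250,322),.08)-at(f,T(258,473),.08),at(f,T(268,318),.09)-at(f,T(276,470),.09))
im=f['pixels'][140:200,150:260];cv2.imwrite('pics/bar9.png',cv2.resize(im,None,fx=7,fy=7,interpolation=2))
g=grab('scene');im=g['pixels'][180:290,120:250];cv2.imwrite('pics/bar9s.png',cv2.resize(im,None,fx=5,fy=5,interpolation=2))
for c,F in(('top',f),('scene',g)): print(c,[(x['at'],x['conf'],at(F,x['at'],.16)) for x in spotter.tip_of(c,'bar_top')[:1]])
```

```text
crown [ 0.42746218 -0.2062515   0.155     ]
[0.10917433 0.00241687 0.        ] [0.10900994 0.00223874 0.        ]
top [([201.6, 166.3], 0.91, array([0.61350801, 0.17251626, 0.16      ]))]
scene [([178.0, 208.3], 0.69, array([0.60978819, 0.18174013, 0.16      ]))]
```

View pics/bar9.png

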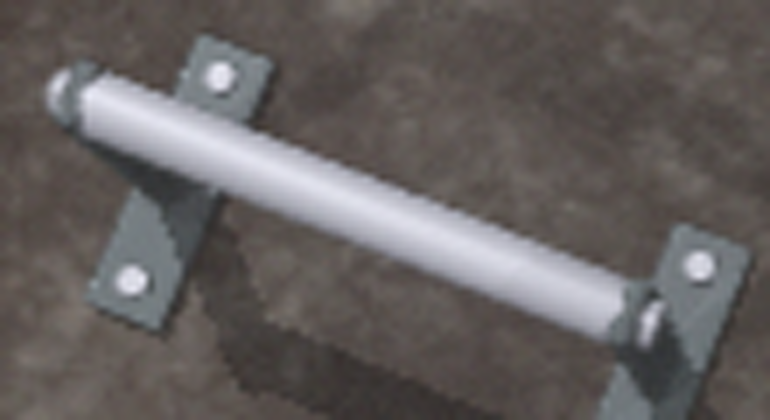

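View pics/bar9s.png

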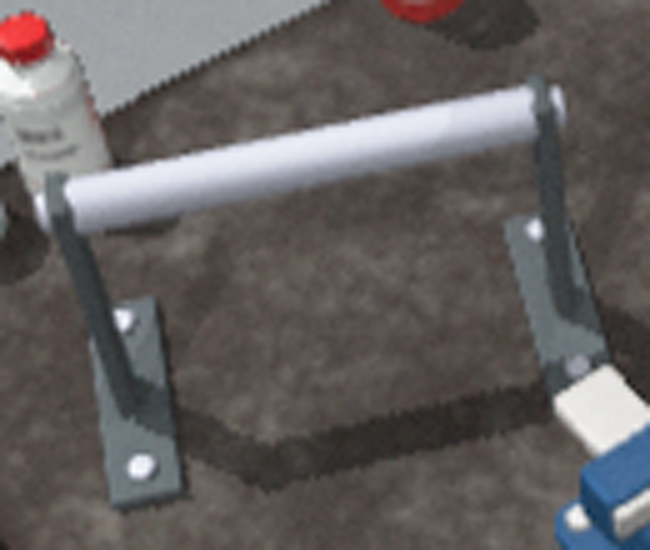

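Run:
```python
from h import *
f=grab('top');g=grab('scene')
T=lambda u,v:(150+(u+.5)/7-.5,140+(v+.5)/7-.5)
S=lambda u,v:(120+(u+.5)/5-.5,180+(v+.5)/5-.5)
for F,fn,ps in((f,T,[(82,103),(622,307)]),(f,T,[(62,97),(648,321)]),(g,S,[(72,205),(530,112)]),(g,S,[(60,207),(545,112)])):
    a,b=[at(F,fn(*p),.1475) for p in ps];d=a-b
    print(np.round(a,3),np.round(b,3),np.round((a+b)/2,4),np.linalg.norm(d),np.degrees(np.arctan2(d[1],d[0])))
s=arm.get_state();print(s['eef_pos'],s['t'])
```

```text
[0.648 0.277 0.147] [0.571 0.082 0.147] [0.6098 0.1795 0.1475] 0.20943745067131972 68.34765454745713
[0.651 0.284 0.147] [0.566 0.073 0.147] [0.6084 0.1785 0.1475] 0.22758854874110676 68.12696347874291
[0.649 0.272 0.147] [0.57  0.083 0.148] [0.6096 0.1772 0.1475] 0.2048973770854893 67.09802807580428
[0.652 0.276 0.147] [0.565 0.077 0.147] [0.6086 0.1769 0.1475] 0.21663212804152968 66.54065334422928
[ 0.43226266 -0.5201516   0.27652821] 12.6
```

```bash
python3 -m handwheel '{"gripper":[0.3,0.3,0.3,0.3,0.3,0.3,0.3,0.3,0.3,0.3,0.3,0.3,0.3],"travel":[[-0.008,0.1,0],[-0.008,0.2,0],[-0.008,0.3,0],[-0.008,0.4,0],[-0.008,0.5,0],[-0.008,0.6,0],[-0.008,0.626,0],[-0.008,0.626,-0.06],[-0.008,0.626,-0.12],[-0.008,0.626,-0.18],[-0.008,0.626,-0.233],[-0.008,0.626,-0.233],[-0.008,0.626,-0.233]],"spin":[0.02,0.02,0.02,0.02,0.02,0.02,0.02,0.02,0.02,0.02,0.02,0.02,0.02]}' 25
python3 - <<'E'
from h import *
for c in('scene',):
    f=grab(c);im=f['pixels'][130:270,290:430];cv2.imwrite(f'pics/{c}10.png',cv2.resize(im,None,fx=4,fy=4,interpolation=2))
E
```

```text
t: 13.9
eef_pos: [0.4285, -0.2076, 0.1606]
ee_rot: [2.193, 1.57, -2.497]
force: [0.3, -0.4, -0.4]
width: 0.0568
```

View pics/scene10.png

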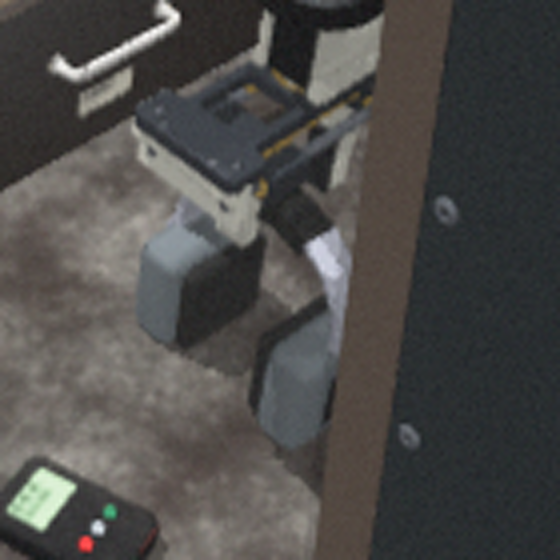

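The ear defenders are standing upright with the open fingers around the crown, near (360,175). Closing and lifting now.

```bash
python3 -m handwheel '{"gripper":[-1,-1,-1,-1,-1,-1,-1,-1],"travel":[[0,0,0],[0,0,0],[0,0,0],[0,0,0],[0,0,0],[0,0,0],[0,0,0],[0,0,0]],"spin":[0,0,0,0,0,0,0,0]}' 25
python3 -m handwheel '{"gripper":[-1,-1,-1,-1,-1,-1,-1,-1],"travel":[[0,0,0.04],[0,0,0.1],[0,0,0.18],[0,0,0.26],[0,0,0.34],[0,0,0.42],[0,0,0.42],[0,0,0.42]],"spin":[0,0,0,0,0,0,0,0]}' 25
python3 - <<'E'
from h import *
for c in('scene',):
    f=grab(c);im=f['pixels'][80:270,260:450];cv2.imwrite(f'pics/{c}11.png',cv2.resize(im,None,fx=3,fy=3,interpolation=2))
    for n in('cup_ends','band_crown'): print(n,spotter.tip_of(c,n)[:1])
    for z in(.345,.34,.2,.21): print(z,proj(f,(.428,-.2075,z)))
E
```

```text
t: 14.75
eef_pos: [0.4283, -0.2072, 0.1603]
ee_rot: [-2.636, 1.571, -1.042]
force: [-0.9, 0.9, 3.9]
width: 0.0238
t: 15.55
eef_pos: [0.4283, -0.2069, 0.3701]
ee_rot: [-1.044, 1.569, 0.549]
force: [-0.2, -0.9, -2.6]
width: 0.0238
cup_ends [{'at': [360.6, 161.6], 'conf': 0.73}]
band_crown [{'at': [371.3, 112.1], 'conf': 0.89}]
0.345 [372.32308302 112.78307827]
0.34 [371.96063155 114.73803773]
0.2 [362.80981964 164.09489794]
0.21 [363.40543809 160.88230248]
```

View pics/scene11.png

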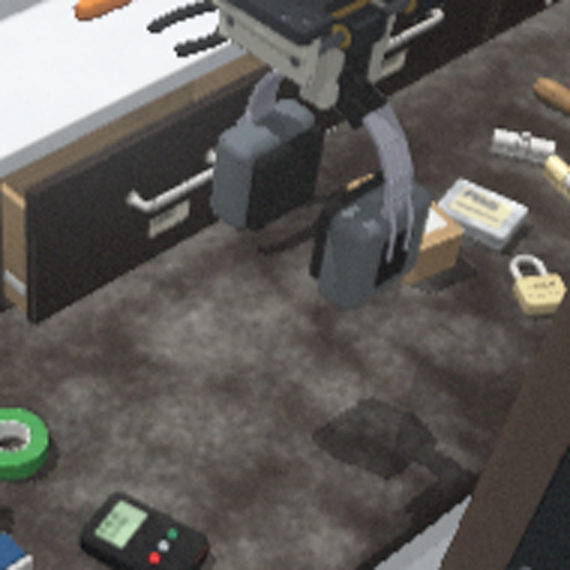

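```bash
python3 -m handwheel '{"gripper":[-1,-1,-1,-1,-1,-1,-1,-1,-1,-1,-1,-1,-1,-1,-1,-1],"travel":[[0.02,0.06,0.02],[0.04,0.14,0.02],[0.08,0.22,0.02],[0.12,0.3,0.02],[0.16,0.38,0.02],[0.2,0.46,0.02],[0.24,0.54,0.02],[0.28,0.62,0.02],[0.32,0.69,0.02],[0.35,0.75,0.02],[0.362,0.77,0.02],[0.362,0.77,0.02],[0.362,0.77,0.02],[0.362,0.77,0.02],[0.362,0.77,0.02],[0.362,0.77,0.02]],"spin":[0,-0.05,-0.12,-0.2,-0.28,-0.36,-0.44,-0.5,-0.525,-0.525,-0.525,-0.525,-0.525,-0.525,-0.525,-0.525]}' 25
python3 - <<'E'
from h import *
from scipy.spatial.transform import Rotation as R
s=arm.get_state();z=R.from_euler('xyz',s['ee_rot']).as_matrix()[:,2];print(s['eef_pos'],np.degrees(np.arctan2(z[1],z[0])))
for c in('scene','top'):
    f=grab(c);im=f['pixels'][60:300,60:320];cv2.imwrite(f'pics/{c}12.png',cv2.resize(im,None,fx=2.4,fy=2.4,interpolation=2))
    zc=s['eef_pos'][2]-.023
    for n,h in(('cup_ends',zc-.137),('band_crown',zc)): print(n,[(x['at'],x['conf'],at(f,x['at'],h)) for x in spotter.tip_of(c,n)[:1]])
E
```

```text
t: 17.3
eef_pos: [0.609, 0.1771, 0.3806]
ee_rot: [-0.601, 1.57, 0.58]
force: [0.2, 0.6, -2.3]
width: 0.0237
[0.60903579 0.17705098 0.38064493] 67.64445870440802
cup_ends []
band_crown [([162.0, 137.3], 0.77, array([0.61486886, 0.17922498, 0.35764493]))]
cup_ends []
band_crown [([200.5, 164.4], 0.37, array([0.57667199, 0.13998333, 0.35764493]))]
```

View pics/scene12.png

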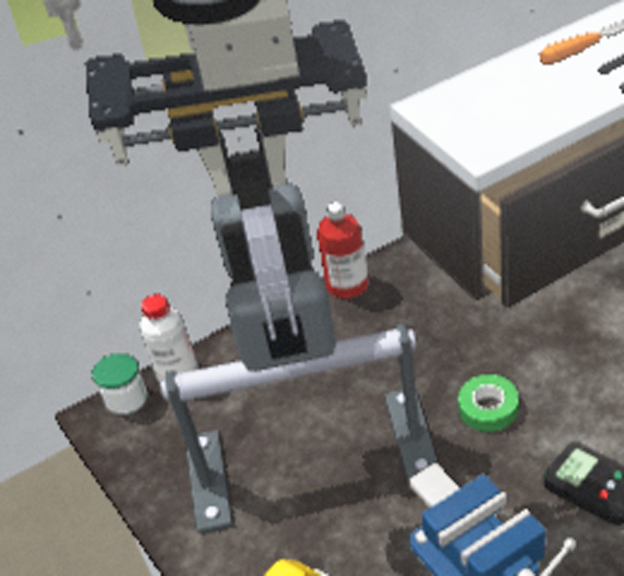

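View pics/top12.png

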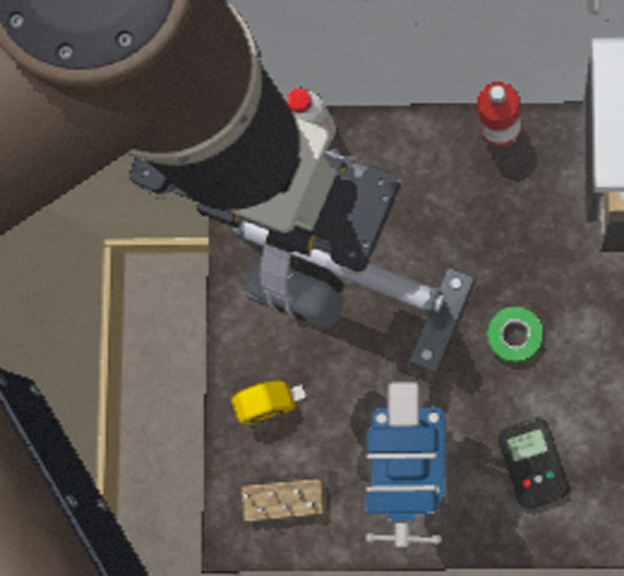

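The ear defenders hang upright above the bar, square to it, with one cup on each side. Lowering most of the way, then checking.

```bash
python3 -m handwheel '{"gripper":[-1,-1,-1,-1,-1,-1,-1,-1,-1,-1,-1],"travel":[[0,0,-0.04],[0,0,-0.08],[0,0,-0.12],[0,0,-0.16],[0,0,-0.2],[0,0,-0.24],[0,0,-0.28],[0,0,-0.32],[0,0,-0.34],[0,0,-0.34],[0,0,-0.34]],"spin":[0,0,0,0,0,0,0,0,0,0,0]}' 25
python3 - <<'E'
from h import *
for c in('scene',):
    f=grab(c);im=f['pixels'][130:290,100:280];cv2.imwrite(f'pics/{c}13.png',cv2.resize(im,None,fx=3.6,fy=3.6,interpolation=2))
E
```

```text
t: 18.7
eef_pos: [0.6097, 0.1779, 0.2108]
ee_rot: [-1.146, 1.57, 0.035]
force: [1.0, -0.0, -1.2]
width: 0.0238
```

View pics/scene13.png

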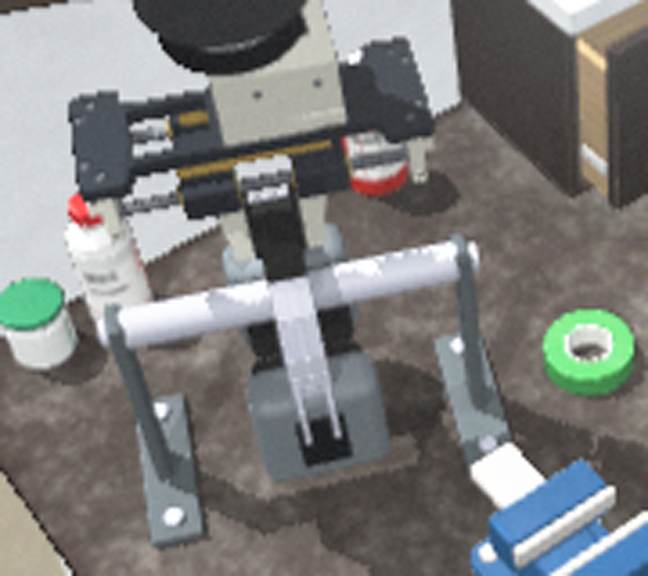

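The bar now passes under the band with the cups on either side. The last 25 mm go down slowly.

```bash
python3 -m handwheel '{"gripper":[-1,-1,-1,-1,-1,-1,-1,-1],"travel":[[0,0,-0.01],[0,0,-0.02],[0,0,-0.03],[0,0,-0.04],[0,0,-0.048],[0,0,-0.048],[0,0,-0.048],[0,0,-0.048]],"spin":[0,0,0,0,0,0,0,0]}' 15
python3 -m handwheel '{"gripper":[-1,-1,-1,-1,-1],"travel":[[0,0,-0.002],[0,0,-0.004],[0,0,-0.006],[0,0,-0.006],[0,0,-0.006]],"spin":[0,0,0,0,0]}' 15
```

```text
t: 19.55
eef_pos: [0.6094, 0.1779, 0.1863]
ee_rot: [-0.881, 1.57, 0.301]
force: [-0.0, -0.5, -0.9]
width: 0.0239
t: 20.05
eef_pos: [0.6094, 0.1778, 0.1834]
ee_rot: [-0.947, 1.57, 0.235]
force: [-1.2, 0.4, 1.7]
width: 0.0239
```

```bash
python3 -m handwheel '{"gripper":[-1,-1,-1],"travel":[[0,0,-0.002],[0,0,-0.002],[0,0,-0.002]],"spin":[0,0,0]}' 8
python3 -m handwheel '{"gripper":[-0.35,-0.3,-0.2,-0.1,0,0.1],"travel":[[0,0,0],[0,0,0],[0,0,0],[0,0,0],[0,0,0],[0,0,0]],"spin":[0,0,0,0,0,0]}' 8
python3 - <<'E'
from h import *
for c in('scene',):
    f=grab(c);im=f['pixels'][130:290,100:280];cv2.imwrite(f'pics/{c}14.png',cv2.resize(im,None,fx=3.6,fy=3.6,interpolation=2))
E
```

```text
t: 20.35
eef_pos: [0.6096, 0.1777, 0.1831]
ee_rot: [-1.193, 1.57, -0.011]
force: [-2.7, -1.3, 5.8]
width: 0.0239
t: 20.95
eef_pos: [0.6093, 0.1778, 0.1819]
ee_rot: [2.268, 1.571, -2.834]
force: [-0.1, 0.3, -0.1]
width: 0.0463
```

View pics/scene14.png

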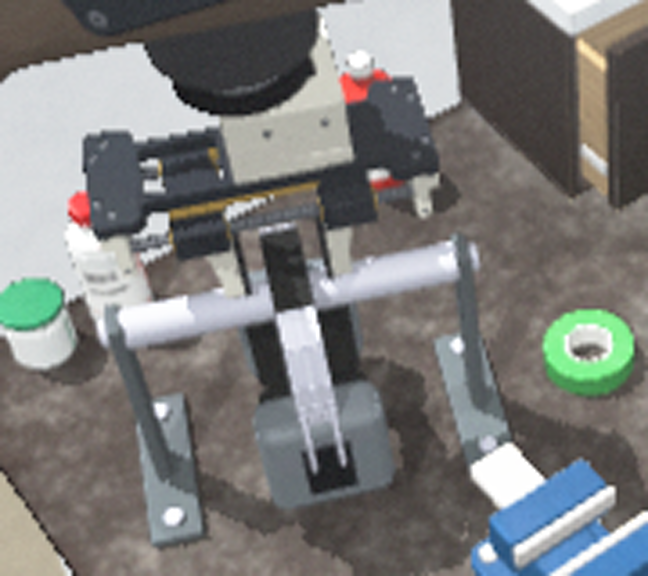

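The band rests square across the bar near its middle, at about (180,205), with the fingers clear of it. Retreating upward, then moving aside for a look.

```bash
python3 -m handwheel '{"gripper":[0.3,0.3,0.3,0.3,0.3,0.3,0.3,0.3,0.3,0.3,0.3,0.3,0.3,0.3,0.3,0.3],"travel":[[0,0,0.01],[0,0,0.05],[0,0,0.12],[0,0,0.2],[0,0,0.28],[0,0,0.34],[0,-0.1,0.34],[0,-0.2,0.34],[0,-0.3,0.34],[-0.05,-0.4,0.34],[-0.1,-0.5,0.34],[-0.15,-0.6,0.34],[-0.2,-0.7,0.34],[-0.2,-0.7,0.34],[-0.2,-0.7,0.34],[-0.2,-0.7,0.34]],"spin":[0,0,0,0,0,0,0,0,0,0,0,0,0,0,0,0]}' 8
python3 - <<'E'
from h import *
for c in('scene','top'):
    f=grab(c);im=f['pixels'][130:290,120:300];cv2.imwrite(f'pics/{c}15.png',cv2.resize(im,None,fx=3.6,fy=3.6,interpolation=2))
    for n,h in(('cup_ends',.023),('band_crown',.16),('tape_roll',0),('usb_reader',0),('bit_block',0),('tape_measure',0)): print(c,n,[(x['at'],x['conf'],np.round(at(f,x['at'],h),3)) for x in spotter.tip_of(c,n)[:1]])
E
```

```text
t: 22.6
eef_pos: [0.5091, -0.1726, 0.3527]
ee_rot: [-1.062, 1.57, 0.118]
force: [-0.1, -0.9, 0.5]
width: 0.0571
scene cup_ends [([187.8, 247.8], 0.92, array([0.603, 0.183, 0.023]))]
scene band_crown [([178.3, 207.9], 0.56, array([0.61 , 0.181, 0.16 ]))]
scene tape_roll [([265.1, 228.4], 0.85, array([ 0.549, -0.012,  0.   ]))]
scene usb_reader [([307.6, 264.7], 0.85, array([ 0.395, -0.023,  0.   ]))]
scene bit_block [([218.9, 340.5], 0.78, array([ 0.365,  0.256, -0.   ]))]
scene tape_measure [([183.6, 309.9], 0.69, array([0.477, 0.276, 0.   ]))]
top cup_ends []
top band_crown []
top tape_roll [([282.1, 253.6], 0.44, array([ 0.397, -0.025,  0.   ]))]
top usb_reader [([279.4, 252.8], 0.59, array([ 0.399, -0.017,  0.   ]))]
top bit_block [([181.2, 270.7], 0.88, array([0.353, 0.256, 0.   ]))]
top tape_measure [([174.6, 230.7], 0.95, array([0.464, 0.275, 0.   ]))]
```

View pics/scene15.png

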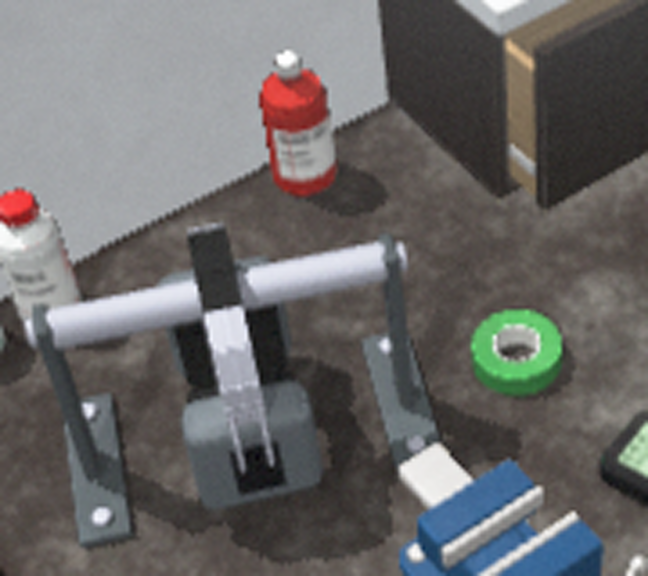

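View pics/top15.png

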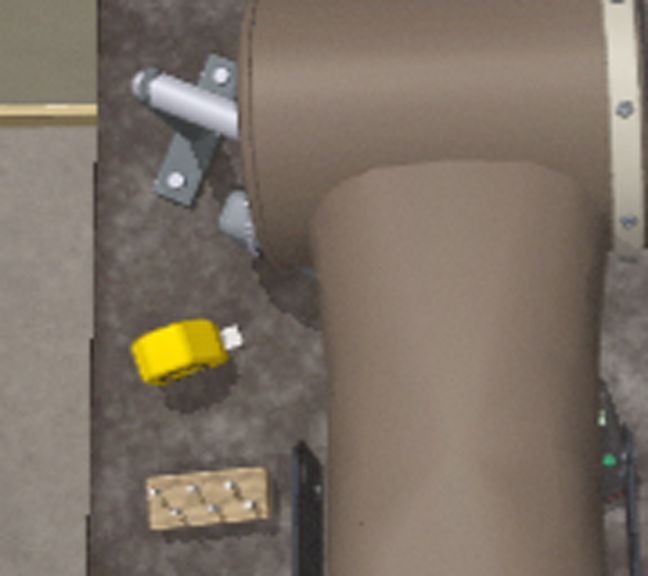

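Run:
```python
from h import *
a=grab('scene')['pixels'].astype(int)
for i in range(12): b=grab('scene')['pixels'].astype(int)
d=np.abs(a-b)[180:285,150:215].max(2);print(d.max(),d.mean(), (d>30).sum())
f=grab('scene')
print(spotter.tip_of('scene','cup_ends')[:1],spotter.tip_of('scene','band_crown')[:1],arm.get_state()['t'])
print(arm.job_done())
```

```text
17 3.1107692307692307 0
[{'at': [188.1, 248.6], 'conf': 0.55}] [{'at': [182.0, 207.3], 'conf': 0.89}] 24.1
the job is handed in; nothing more can be done
None
```

The ear defenders are hanging on the bar and the job was handed in at about 24 s; no verdict was reported.

- **Standing:** I pinched the crown lightly (5 N) and lifted, so they swung upright in the grip. I then set them on their cup ends and let go. The pictures showed them standing upright. The crown ended about 13 mm from where the gripper had held it, so I measured it again before the second grasp.
- **Hanging:** I regripped the crown at 25 N, lifted and turned it about 24° to square it with the bar. I lowered it until it touched, opened the fingers and backed away.
- **Last checks:** The crown was at about (0.610, 0.181) m against a bar middle of about (0.609, 0.178) m. The cups hung one on each side, and the scene camera showed no motion over 0.6 s. The gripper was well clear of everything.
- **Bystanders:** The networks put all four within about 10 mm of their starting readings, which is their own noise level, and none looks moved.
- **Readings that disagreed:** The top camera could not confirm the final hang because the arm hid it. It also reported the reader as the tape roll at low confidence (0.44). The last crown reading shifted about 4 px between two looks with no image motion, which I took as network noise.

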